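# Open the sample case on the sloping rest

### The job

Loosen both captive thumbscrews of the sample case by turning them anticlockwise to their ends, then gently lift the lower end of its sliding lid over the stop lip, without forcing it against the rails, and slide the lid down the slope out of its grooves. Lower the lid, do not drop it, flat and rib up onto the middle of the ribbed rubber pad and let go; leave the other things on the desk where they are.

Things in the scene. Friction and masses are not known exactly. Their poses are not given: they have to be found in the camera images.
- case_seat (a point): Middle of the lid's seat in the white sample case, fixed on an aluminium rest sloping 25 degrees, low end to the robot's right; the centre of the closed lid's underside lies here, 115 mm above the desk. Axes: x up the slope (to the robot's left), y across the case towards the robot, z out of the lid. Sizes below are in this frame, in mm. Ledges under the lid's sides at z = 0; side guides 1.5 from its sides.
- lip (a point): Top middle of the stop lip across the case's low end (seat frame x = -87, z = 6). The lip is 10 mm thick (x -92 to -82) and rises to z = 6, level with the closed lid's top, so the lid's low end must rise over 6 mm to pass it. A rear stop at x = 82 shuts the other end.
- rail (a point): Front lower edge of the nearer aluminium rail (seat frame x = 22, y = 52, z = 10); the far one mirrors it. The rails cover the outer 8 mm of the lid's sides from x = 22 to the rear stop, underside at z = 10: the 6 mm lid has 4 mm play under them, and its low end rises about 10 mm before it jams. Slid about 60 mm down the slope, the lid is out of them.
- lid_rib (a point): Grip rib of the grey plastic lid. Lid plate 160 x 112 x 6 mm, about 0.2 kg; the rib stands across it near its low end, 12 mm thick (along x), 60 mm wide (along y), up to 38 mm above the lid's underside. The point is mid rib, 26 mm above the underside, 58 mm from the lid's centre towards the low end (-x), 22 mm from that end's edge. Axes: x to the lid's rear end, y across, z out of the plate.
- lid_center (a point): Centre of the lid's plate, 3 mm above its underside; same axes as the rib point. The lid's ends are 80 mm from it along x, its sides 56 mm along y.
- near_grip (a point): Grip point on the axis of the nearer (+y, robot's side) steel thumbscrew, at x = -32, y = 80, z = 32 in the seat frame; its axis is the slope's normal. Grip bar 36 mm long, 12 mm thick, from z = 14 to 42. Axes: z outwards, x along the bar (along the slope at joint 0), y across it. A steel tongue under the bar (z = 7 to 10, 34 mm long) lies over the lid's edge and holds it down until turned away.
- far_grip (a point): Grip point of the far (-y) thumbscrew: the same as the near one, at y = -80.
- screw_near (a joint): Turn of the near thumbscrew in rad, anticlockwise seen from outside (positive about its z). At the start (0 to 0.3) its tongue holds the lid; clear of the lid from about 1.0, it ends at a stop at 1.5. It stays where it is left; friction about 0.06 N m.
- screw_far (a joint): The same for the far thumbscrew, also anticlockwise.
- pad: The ribbed black rubber pad, 180 x 220 x 4 mm, lying fixed on the desk to the left or the right of the case (a white open tray is on the other side). Origin: centre of its underside, on the desk; x along its 180 mm side, y along its 220 mm side, z up.
- rinse: A clear round plastic bottle, 60 mm across and 150 mm high, standing beyond the case to the left; origin at the centre of its underside. To be left alone.
- jar: A round amber glass jar, 68 mm across and 80 mm high, beyond the case to the right; origin at the centre of its underside. To be left alone.
- wipes: A flat cardboard pack, 50 x 130 x 18 mm, on the desk between robot and case; origin at the centre of its underside. To be left alone.
- driver: A screwdriver, 180 mm long, lying beside the robot's left; origin at its underside. To be left alone.
- gauge: A stepped aluminium gauge block, 100 x 60 mm, 20 to 40 mm high, at the left rear; origin at the centre of its underside. To be left alone.
- mouse: A black computer mouse, 105 x 60 x 33 mm, at the right rear; origin at the centre of its underside. To be left alone.
- frame: A wood-framed dark plate, 120 x 90 x 8 mm, lying in the white tray (190 x 150 x 30 mm); origin at the centre of its underside. To be left alone with its tray.

How it is judged (in metres and radians):
On the way, in this order (a step that is already met when the one before it is completed fails the run):
1. both thumbscrews are turned anticlockwise past 1.15 rad, the lid still on its seat (value of joint each of screw_near, screw_far above 1.15 rad and distance between lid_center and case_seat below 0.012 m), for 0.1 s.
2. the lid's low end is over the stop lip and the lid has slid 20 to 70 mm down the slope, lying along its grooves (x of lid_center in the frame of case_seat between -0.07 and -0.02 m and z of lid_center in the frame of case_seat below 0.03 m and angle between the x axis of lid_center and the x axis of case_seat, either way round below 0.25 rad), for 0.05 s.
3. the lid is lowered onto the pad while still held by the fingers (contact force between lid and pad above 0.3 N and contact force between the fingers and lid above 1 N), for 0.05 s.
At the end, for the whole second after the job is handed in: The lid lies flat (within 0.07 rad) and rib up on the pad, its centre within 40 mm of the pad's centre, released and at rest; both thumbscrews still stand past 1.15 rad (horizontal distance between lid_center and pad below 0.04 m and z of lid_center in the frame of pad below 0.011 m and angle between lid_center's own z axis and vertical below 0.07 rad and linear speed of lid below 0.02 m/s and value of joint each of screw_near, screw_far above 1.15 rad); the robot touches nothing.
It fails at once if the lid is forced against the case with more than 60 N (contact force between lid and case above 60 N).
It fails at once if another thing on the desk is moved more than 30 mm (distance of any of rinse, jar, wipes, driver, gauge, mouse, frame from where it was at the start of the episode above 0.03 m).
It also fails if it takes over 67 s, if anything falls off the work surface, if the arm or the gripper's body presses on something with over 40 N, if the wrist force passes 120 N, or if a joint passes its speed limit or range.

### The arm

A 6-joint arm with a two-finger parallel gripper is mounted at the origin on the work surface. World frame = base frame: x ahead of the robot, y to its left, z up, the work surface at z = 0. Lengths are in mm, angles in rad, forces in N, time in s.
With the tool pointing down it reaches from about 300 to 775 mm from the base axis. Payload 14.6 kg.
Tool frame: the origin (TCP) lies midway between the tips of the shut fingers; the grasp point (between the pads) lies 19 mm behind it; z points along the fingers, y is the line along which they close (so a half turn about z gives the same grasp; the last joint's range is limited). The gripper opens to 94 mm and grips with 3 to 60 N. Pads are 16 mm wide; open, the fingers measure 119 mm over their backs; the gripper's body (75 mm by 177 mm) begins 78 mm behind the grasp point.
Start: joints at [1.197, 0.3, 1.521, -0, 1.321, -0.067], TCP at [166.103, 524.308, 205.446] pointing down, gripper open.
Joint ranges: [-3.03, 3.03], [-0.79, 2.21], [0.23, 2.52], [-1.04, 4.18], [0, 3.07], [-2.55, 2.55]. Speed limits (rad/s): [2.22, 2.22, 2.57, 3.14, 3.14, 3.14].

### API

Orientations are given as [roll, pitch, yaw] about the fixed x, y, z axes, in that order (R = Rz(yaw) Ry(pitch) Rx(roll)).
In Python, from cell import manip, camera gives the robot as it stands.
- The arm moves only by the tool move_arm, never from a script. Its arguments are lists of equal length, an entry for each row: "dp": the shift along the world's x, y, z in mm, a list of three; "rotation": the turn, a rotation vector about the world's x, y, z in rad, a list of three; "hand": the opening, from 0 (shut) to 1 (fully open). A call has 1 to 10 rows; each row shifts and turns the commanded pose from where the row before left it; what a row does not reach is not made up. A row lasts 1/8 s, in which the tool goes at most 62.5 mm and 10.7 degrees, less where a joint would pass 70% of its speed; a pose out of reach is approached as far as the arm can. A call with a gripper value outside its range is refused whole. The fingers move at their own pace and stop on an object; "newtons" is the grip in N (left out, the last holds). Time passes only in rows, so rows that do not move let the fingers close. It gives the time, the measured TCP pose, the force, the opening and the grip force at its end, in the units of the state.
- manip.read_state(): the state, without advancing time (a new reading comes with each control period).
- camera(name): name is "side" or "top" or "wrist"; returns a dict with "image" (480x640x3 uint8, red, green, blue), "fx", "fy", "cx", "cy" (pixels), "R" (3x3) and "t" (3): a world point X has camera coordinates R X + t; the wrist camera has in their place "mount" (4x4, takes a point from camera to tool coordinates, whose origin is the TCP and whose axes are the flange's). Camera axes: x right, y down, z forward; pixel columns grow to the right and rows downward; lengths in mm; the calibration is good to about 2 mm. The wrist camera is an equidistant fisheye: a pixel r from the principal point sees the ray r / f radians off the axis. A picture is of the moment at which its call begins: read the wrist's pose just before it. There is no depth.
- manip.sign_off(): hands the job in; it is judged then, once.
The state is a dict: "clock": time; "joints": joint angles; "qd": joint speeds; "effort": joint torques, N m; "eef_pos": TCP position; "eef_rot": TCP orientation; "wrist_force": force on the tool from outside, world axes, zero at the start; "moment": the same for the moment, N m; "finger_gap": finger opening in mm; "finger_force": force on a finger pad.
Only numpy, scipy, OpenCV 4.12 (cv2) and the standard library are available. Lean on these libraries where they do the work, as an engineer would, in place of code of your own. Each camera call takes 0.05 s, during which the arm holds its last target. There are 200 camera calls.

## Working session

There is one attempt and no reset: what is moved stays moved. The work goes in short steps, Python scripts to look and compute and a tool call to move; the robot and the scene stay as the last step left them, time stands still between calls to the robot, and variables do not carry over. Pictures are saved under pics/ and viewed, at most 12 in all, crops included, and the job is handed in when it is done.

Besides the shell and the picture viewer there is one more tool, called after "Call:" as name(argument=value, ...) on one line, values as JSON. move_arm: Moves the arm, as the interface text tells. Its arguments: {"type":"object","properties":{"dp":{"type":"array","items":{"type":"array","items":{"type":"number"}}},"rotation":{"type":"array","items":{"type":"array","items":{"type":"number"}}},"hand":{"type":"array","items":{"type":"number"}},"newtons":{"type":"number"}},"required":["dp","rotation","hand"]}

```bash
mkdir -p pics; python3 - <<'E'
from cell import manip,camera
import cv2,numpy as np
print(manip.read_state())
for n in ["side","top"]:
    c=camera(n); cv2.imwrite(f"pics/{n}0.png",c["image"][:,:,::-1])
    np.savez(f"pics/{n}0.npz",**c); print(n,c["fx"],c["cx"],c["cy"],c["R"],c["t"])
E
```

```text
{'clock': 0.0, 'joints': array([ 1.19738694e+00,  3.00495004e-01,  1.52164689e+00,  1.44182049e-05,
        1.32072010e+00, -6.66044282e-02]), 'qd': array([ 8.36118437e-04, -8.68981079e-04, -3.70686938e-05, -8.35691308e-04,
        1.32280296e-03, -5.78333548e-04]), 'effort': array([ 2.99015795e-03, -5.31788242e+01, -3.52755976e+01,  7.09837954e-02,
        2.42261623e-02, -4.22737446e-05]), 'eef_pos': array([166.00102408, 524.03977744, 204.84539144]), 'eef_rot': array([-3.14032706e+00, -9.84154785e-05,  2.83478405e+00]), 'wrist_force': array([-0.74377423,  0.32232948, -0.446685  ]), 'moment': array([ 0.04060341, -0.0180241 , -0.00283527]), 'finger_force': 0.0, 'finger_gap': 93.8021793480719}
side 509.2330235600495 317.51588539417963 247.23625796335955 [[ 0.99513311 -0.09732169  0.01544626]
 [-0.06193669 -0.73967049 -0.67011298]
 [ 0.07664167  0.66589492 -0.74209838]] [-532.44540973  126.82458018 1193.42374566]
top 509.12501251480984 317.46977714382626 234.6614493649513 [[-0.00283336 -0.99999069 -0.00325312]
 [-0.99140988  0.00323441 -0.13075166]
 [ 0.13076096  0.00285471 -0.99140981]] [  5.09488102 572.77382301 974.10138653]
```

View pics/side0.png

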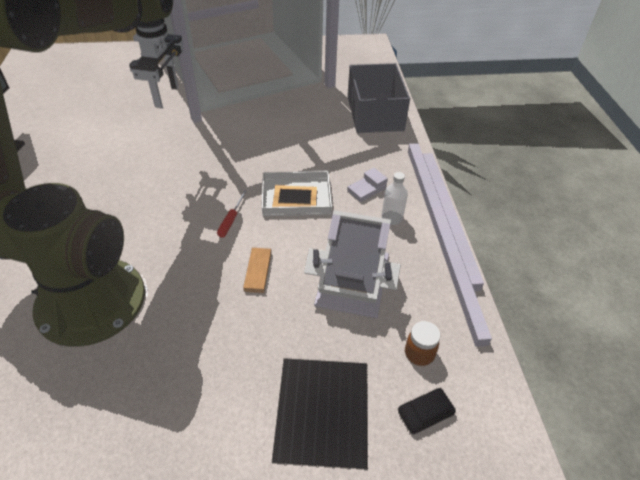

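View pics/top0.png

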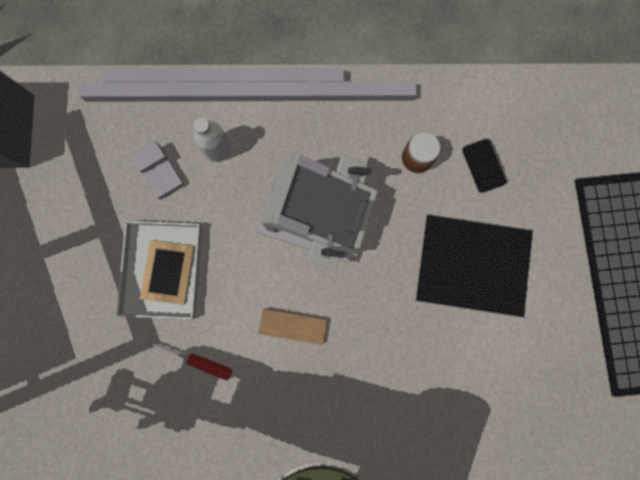

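```bash
python3 - <<'E'
import cv2
a=cv2.imread("pics/top0.png")[145:265,255:395]; cv2.imwrite("pics/t1.png",cv2.resize(a,None,fx=5,fy=5,interpolation=2))
a=cv2.imread("pics/side0.png")[205:320,295:410]; cv2.imwrite("pics/s1.png",cv2.resize(a,None,fx=5,fy=5,interpolation=2))
E
```

```text
(no output)
```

View pics/t1.png

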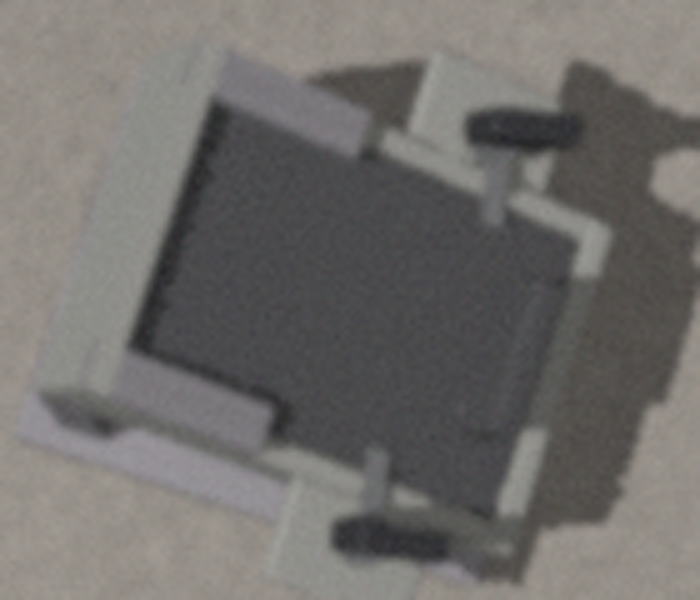

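View pics/s1.png

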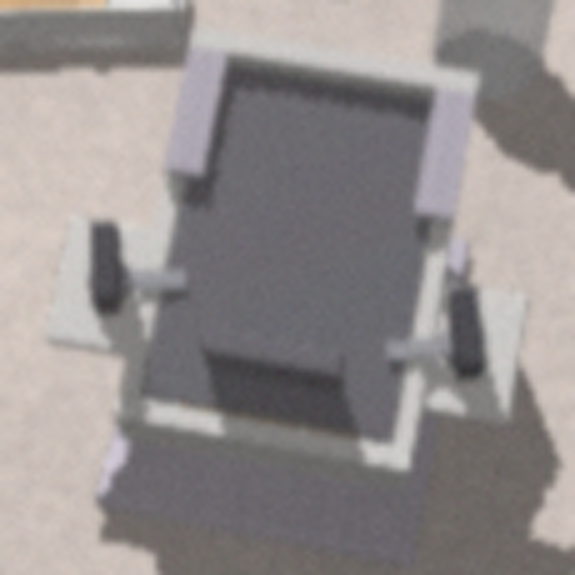

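```bash
cat > h.py <<'E'
import numpy as np,cv2
from scipy.optimize import least_squares
from scipy.spatial.transform import Rotation as Ro
C={n:dict(np.load(f"pics/{n}0.npz")) for n in("top","side")}
def proj(n,X):
    c=C[n];p=np.atleast_2d(X)@c["R"].T+c["t"]
    return np.c_[c["fx"]*p[:,0]/p[:,2]+c["cx"],c["fy"]*p[:,1]/p[:,2]+c["cy"]]
def ray(n,uv,z):
    c=C[n];d=c["R"].T@np.array([(uv[0]-c["cx"])/c["fx"],(uv[1]-c["cy"])/c["fy"],1]);o=-c["R"].T@c["t"]
    return o+d*(z-o[2])/d[2]
# seat frame: x up slope; psi=heading of x horizontally
def seatR(psi,tilt=np.radians(25)):
    h=np.array([np.cos(psi),np.sin(psi),0]);x=h*np.cos(tilt)+np.array([0,0,np.sin(tilt)])
    z=-h*np.sin(tilt)+np.array([0,0,np.cos(tilt)]);return np.c_[x,np.cross(z,x),z]
E
cat > fit.py <<'E'
from h import *
M=np.array([[-80,56,6],[-80,-56,6],[22,48,14],[22,-48,14],[-32,80,30],[-32,-80,30]],float)
T=np.array([[497,515],[578,243],[275,405],[358,158],[390,538],[525,128]])/5+[255,145]-.4
S=np.array([[145,398],[393,437],[208,178],[417,212],[106,268],[466,333]])/5+[295,205]-.4
f=lambda p,z=None:np.concatenate([proj(n,p[:3]+M@seatR(p[3]).T)-o for n,o in(("top",T),("side",S))])
r=least_squares(lambda p:f(np.r_[p[:2],115,p[2]]).ravel(),[560,0,1.3],loss="soft_l1")
print(r.x);print(f(np.r_[r.x[:2],115,r.x[2]]).round(1))
r=least_squares(lambda p:f(p).ravel(),[560,0,115,1.3],loss="soft_l1");print(r.x)
img=cv2.imread("pics/top0.png");g=img.max(2)
m=((g<45)).astype(np.uint8)
n,l,s,c=cv2.connectedComponentsWithStats(m)
for i in range(1,n):
    if s[i,4]>3000:
        q=cv2.minAreaRect(cv2.findContours((l==i).astype(np.uint8),0,1)[0][0]);print(s[i],q)
        if 400<q[0][0]<550: print([ray("top",b,4).round(1) for b in cv2.boxPoints(q)],ray("top",q[0],4))
E
python3 fit.py
```

```text
[617.16670025  -9.494685     1.2525216 ]
[[-1.2  0.5]
 [ 0.3 -0.5]
 [-0.9  0.1]
 [-1.1 -0.2]
 [ 0.   0.4]
 [-0.3 -0.1]
 [-0.3  0.1]
 [ 0.2  1.6]
 [-0.5  0.6]
 [-0.1  1.1]
 [ 0.6  0.7]
 [ 0.8  0.7]]
[616.60548309 -10.19501494 118.24186349   1.25397799]
[ 417  216  115  100 9010] ((474.9376525878906, 265.4156494140625), (109.17858123779297, 85.09797668457031), 8.530765533447266)
[array([ 444.8, -192.3,    4. ]), array([ 616.9, -223.1,    4. ]), array([ 582.4, -443.6,    4. ]), array([ 411.9, -408.2,    4. ])] [ 513.03317671 -316.89802772    4.        ]
```

```bash
cat > p.py <<'E'
from h import *
from cell import manip,camera
P0=np.array([617.2,-9.5,115]);PSI=1.2525;S=seatR(PSI)
def seat(v): return P0+S@np.array(v,float)
def toolR(q,Rs=S,back=1):  # tool y along -(seat y turned by q)
    y=-Rs@np.array([-np.sin(q),np.cos(q),0]);z=-Rs[:,2];return np.c_[np.cross(y,z),y,z]
def go(grip,R,off=0):
    s=manip.read_state();t=np.array(grip)+R[:,2]*(19-off)
    Rc=Ro.from_euler("xyz",s["eef_rot"])
    dp=t-s["eef_pos"];rv=(Ro.from_matrix(R)*Rc.inv()).as_rotvec()
    print("clk",round(s["clock"],2),"dp",dp.round(1),"rv",rv.round(4),"rows>=",max(np.linalg.norm(dp)/62.5,np.linalg.norm(rv)/.186).round(1),"F",s["wrist_force"].round(1),"M",s["moment"].round(2),"gap",s["finger_gap"].round(1),"ff",round(s["finger_force"],1),"q",s["joints"].round(2))
def seatpose(R0=S):
    s=manip.read_state();Rc=Ro.from_euler("xyz",s["eef_rot"]).as_matrix()
    return S.T@(s["eef_pos"]-19*Rc[:,2]-P0)
E
python3 -c "
from p import *
for q in(.3,):
    go(seat([-32,80,32]),toolR(q),90)
print(seat([-32,80,32]),seat([-32,-80,32]))"
```

```text
Traceback (most recent call last):
  File "p.py", line 11, in go
    print("clk",round(s["clock"],2),"dp",dp.round(1),"rv",rv.round(4),"rows>=",max(np.linalg.norm(dp)/62.5,np.linalg.norm(rv)/.186).round(1),"F",s["wrist_force"].round(1),"M",s["moment"].round(2),"gap",s["finger_gap"].round(1),"ff",round(s["finger_force"],1),"q",s["joints"].round(2))
                                                                                                                                                                                                          ^^^^^^^^^^^^^^^^^^^^^
AttributeError: 'float' object has no attribute 'round'
```

```bash
sed -i 's/s\["finger_gap"\].round(1)/round(float(s["finger_gap"]),1)/' p.py
python3 -c "
from p import *
go(seat([-32,80,32]),toolR(.3),90)
print(seat([-32,80,32]),seat([-32,-80,32]))"
```

```text
clk 0.1 dp [ 352.5 -577.5  -10.1] rv [ 0.4437  0.1474 -1.261 ] rows>= 10.8 F [ 0.2  0.2 -0.2] M [ 0.05  0.02 -0.03] gap 94.1 ff 0.0 q [ 1.2   0.3   1.52 -0.    1.32 -0.07]
[527.91005228 -24.8536558  130.47806481] [679.8732457  -74.92548267 130.47806481]
```

Call:
move_arm(dp=[[25, -41, 15], [25, -41, 15], [25, -41, 10], [25, -41, 0], [25, -41, 0], [25, -41, 0], [25, -41, 0], [25, -41, 0], [25, -41, 0], [25, -41, 0]], rotation=[[0.0317, 0.0105, -0.09], [0.0317, 0.0105, -0.09], [0.0317, 0.0105, -0.09], [0.0317, 0.0105, -0.09], [0.0317, 0.0105, -0.09], [0.0317, 0.0105, -0.09], [0.0317, 0.0105, -0.09], [0.0317, 0.0105, -0.09], [0.0317, 0.0105, -0.09], [0.0317, 0.0105, -0.09]], hand=[1, 1, 1, 1, 1, 1, 1, 1, 0.8, 0.6])

```text
clock: 1.35
eef_pos: [416.6, 112.8, 245.4]
eef_rot: [2.985, -0.285, 1.946]
wrist_force: [0.6, 0.1, 0.3]
finger_gap: 77.1
finger_force: 0.0
```

```bash
python3 -c "
from p import *
go(seat([-32,80,32]),toolR(.3),90)"
```

```text
clk 1.35 dp [ 101.9 -166.1  -50.6] rv [ 0.1257  0.0433 -0.3573] rows>= 3.2 F [0.6 0.1 0.3] M [-0.16  0.05 -0.04] gap 77.1 ff 0.0 q [-0.02 -0.05  1.85  0.33  1.31 -0.46]
```

Call:
move_arm(dp=[[25.5, -41.5, 0], [25.5, -41.5, -15], [25.5, -41.5, -15], [25.5, -41.5, -20], [0, 0, 0], [0, 0, 0]], rotation=[[0.0314, 0.0108, -0.0893], [0.0314, 0.0108, -0.0893], [0.0314, 0.0108, -0.0893], [0.0314, 0.0108, -0.0893], [0, 0, 0], [0, 0, 0]], hand=[0.6, 0.6, 0.6, 0.6, 0.6, 0.6])

```text
clock: 2.1
eef_pos: [517.8, -51.3, 195.5]
eef_rot: [3.005, -0.415, 1.585]
wrist_force: [-0.8, 0.9, 0.1]
finger_gap: 56.7
finger_force: 0.0
```

```bash
cat > w.py <<'E'
from p import *
import sys
def wproj(c,X):
    s=manip.read_state() if 0 else c["st"];Rc=Ro.from_euler("xyz",s["eef_rot"]).as_matrix()
    pt=(np.atleast_2d(X)-s["eef_pos"])@Rc; m=c["mount"]; pc=(pt-m[:3,3])@m[:3,:3]
    r=np.hypot(pc[:,0],pc[:,1]);th=np.arctan2(r,pc[:,2]);return np.c_[c["fx"]*th*pc[:,0]/r+c["cx"],c["fy"]*th*pc[:,1]/r+c["cy"]]
def shot(name):
    s=manip.read_state();c=camera("wrist");c["st"]=s
    im=c["image"][:,:,::-1].copy();cv2.imwrite(f"pics/{name}_raw.png",im)
    return c,im
if __name__=="__main__":
    c,im=shot(sys.argv[1]);go(seat([-32,80,32]),toolR(.3),90)
    for v in ([-32,80,42],[-32,-80,42],[-80,56,6],[-80,-56,6],[22,48,10],[22,-48,10],[-52,30,38],[-64,30,38],[-52,-30,38],[-64,-30,38],[-92,0,6],[22,56,10]):
        u=wproj(c,seat(v))[0];print(v,u.round(0))
        cv2.drawMarker(im,tuple(int(round(a)) for a in u),(0,0,255),0,8,1)
    cv2.imwrite(f"pics/{sys.argv[1]}.png",im)
E
python3 w.py w1
```

```text
clk 2.15 dp [ 0.6 -2.4 -1.1] rv [ 0.0014  0.0007 -0.0047] rows>= 0.0 F [-0.1  0.3 -0.4] M [-0.21  0.15 -0.03] gap 56.1 ff 0.0 q [-0.39  0.24  1.68  0.45  1.29 -0.52]
[-32, 80, 42] [318. 251.]
[-32, -80, 42] [511. 308.]
[-80, 56, 6] [328. 300.]
[-80, -56, 6] [448. 332.]
[22, 48, 10] [381. 184.]
[22, -48, 10] [489. 223.]
[-52, 30, 38] [376. 295.]
[-64, 30, 38] [370. 309.]
[-52, -30, 38] [447. 314.]
[-64, -30, 38] [441. 327.]
[-92, 0, 6] [386. 330.]
[22, 56, 10] [370. 181.]
```

View pics/w1.png

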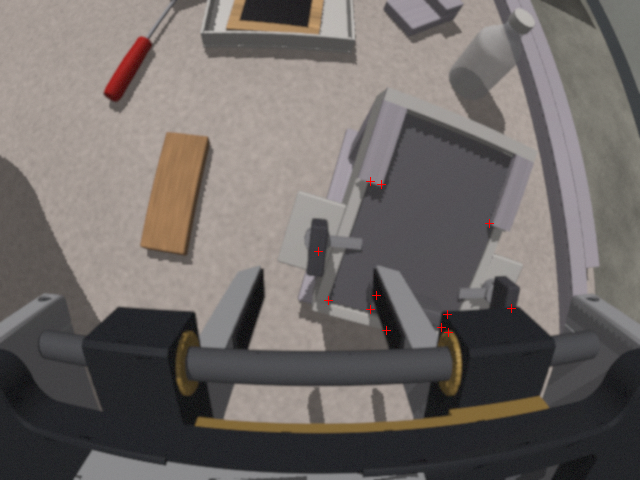

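```bash
python3 -c "
import cv2
a=cv2.imread('pics/w1_raw.png')[165:315,270:400]; cv2.imwrite('pics/w1c.png',cv2.resize(a,None,fx=4,fy=4,interpolation=2))"
```

```text
(no output)
```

View pics/w1c.png

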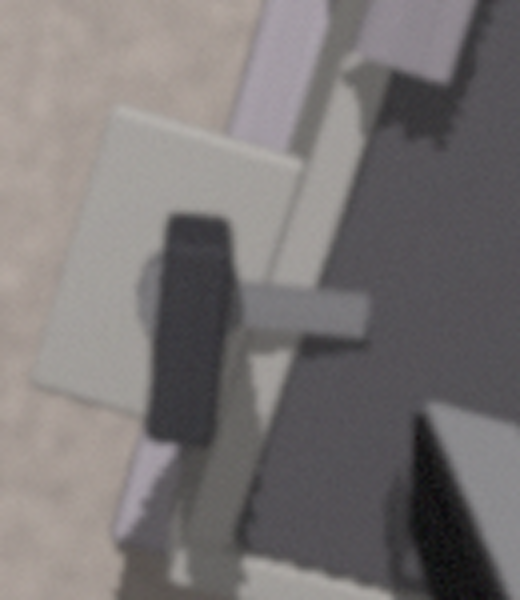

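```bash
python3 - <<'E'
from w import *
c,im=shot("w2")
for q in (0,.1,.2,.3,.4):
    d=18*np.array([np.cos(q),np.sin(q),0]);a=wproj(c,[seat(np.array([-32,80,42])+d),seat(np.array([-32,80,42])-d)])
    print(q,((a-[270,165])*4+1.6).round(0).tolist())
    d=18*np.array([np.cos(q),np.sin(q),0]);a=wproj(c,[seat(np.array([-32,-80,42])+d),seat(np.array([-32,-80,42])-d)]);print("far",a.round(1).tolist())
go(seat([-32,80,32]),toolR(.25),0)
E
```

```text
0 [[223.0, 251.0], [160.0, 444.0]]
far [[519.9, 287.8], [500.8, 327.7]]
0.1 [[213.0, 248.0], [170.0, 447.0]]
far [[518.2, 287.3], [502.6, 328.0]]
0.2 [[202.0, 246.0], [180.0, 448.0]]
far [[516.4, 287.1], [504.3, 328.1]]
0.3 [[191.0, 246.0], [191.0, 449.0]]
far [[514.5, 287.1], [506.2, 328.1]]
0.4 [[181.0, 246.0], [201.0, 448.0]]
far [[512.6, 287.3], [508.1, 327.8]]
clk 2.2 dp [ 12.5  33.6 -82.9] rv [ 0.0082  0.0213 -0.0502] rows>= 1.4 F [-0.   0.6 -0.1] M [-0.21  0.21  0.04] gap 56.6 ff 0.0 q [-0.39  0.24  1.68  0.45  1.29 -0.52]
```

Call:
move_arm(dp=[[3.1, 8.4, -20.7], [3.1, 8.4, -20.7], [3.1, 8.4, -20.7], [3.2, 8.4, -20.8], [0, 0, 0], [0, 0, 0]], rotation=[[0.003, 0.008, -0.019], [0.003, 0.008, -0.019], [0.003, 0.008, -0.019], [0.003, 0.008, -0.019], [0, 0, 0], [0, 0, 0]], hand=[0.6, 0.6, 0.6, 0.6, 0.6, 0.6])

```text
clock: 2.95
eef_pos: [530.7, -17.9, 113.7]
eef_rot: [3.038, -0.425, 1.496]
wrist_force: [0.5, 0.1, -0.0]
finger_gap: 56.4
finger_force: 0.0
```

```bash
python3 -c "
from p import *
go(seat([-32,80,32]),toolR(.22),0)"
```

```text
clk 2.95 dp [-0.3  0.7 -0.4] rv [ 0.0002  0.0016 -0.0012] rows>= 0.0 F [ 0.5  0.1 -0. ] M [-0.22  0.12 -0.  ] gap 56.4 ff 0.0 q [-0.32  0.35  1.75  0.5   1.1  -0.47]
```

Call:
move_arm(dp=[[0, 0, 0], [0, 0, 0], [0, 0, 0], [0, 0, 0], [0, 0, 0], [0, 0, 0]], rotation=[[0, 0, 0], [0, 0, 0], [0, 0, 0], [0, 0, 0], [0, 0, 0], [0, 0, 0]], hand=[0.4, 0.3, 0.2, 0.1, 0.05, 0.0], newtons=20)

```text
clock: 3.7
eef_pos: [529.1, -17.9, 112.2]
eef_rot: [3.044, -0.426, 1.494]
wrist_force: [-12.2, -1.3, 6.5]
finger_gap: 17.8
finger_force: 20.0
```

```bash
python3 -c "
from p import *
go(seat([-32,80,32]),toolR(.22),0)"
```

```text
clk 3.7 dp [1.3 0.6 1.1] rv [-0.0011 -0.0033 -0.0014] rows>= 0.0 F [-12.2  -1.3   6.5] M [-0.05  2.33  0.98] gap 17.8 ff 20.0 q [-0.32  0.35  1.76  0.49  1.1  -0.47]
```

Call:
move_arm(dp=[[-0.8, 0, 0], [-0.8, 0, 0], [0, 0, 0], [0, 0, 0]], rotation=[[0, 0, 0], [0, 0, 0], [0, 0, 0], [0, 0, 0]], hand=[0.0, 0, 0, 0])

```text
clock: 4.2
eef_pos: [528.8, -17.9, 112.4]
eef_rot: [3.041, -0.426, 1.494]
wrist_force: [-2.9, 1.5, -1.4]
finger_gap: 17.6
finger_force: 20.0
```

```bash
python3 -c "
from p import *
go(seat([-32,80,32]),toolR(.22),0);print(toolR(.22))"
```

```text
clk 4.2 dp [1.6 0.7 0.9] rv [-0.0006 -0.0004 -0.0001] rows>= 0.0 F [-2.9  1.5 -1.4] M [0.06 0.72 0.32] gap 17.6 ff 20.0 q [-0.32  0.34  1.76  0.5   1.09 -0.47]
[[ 0.06952394  0.98877412  0.13225793]
 [ 0.90833155 -0.1175575   0.40139013]
 [ 0.41243208  0.09222782 -0.90630779]]
```

Call:
move_arm(dp=[[0, 0, 0], [0, 0, 0], [-0.7, -2, 4.5], [0, 0, 0], [0, 0, 0], [0, 0, 0], [0, 0, 0], [0, 0, 0], [0, 0, 0]], rotation=[[0, 0, 0], [0, 0, 0], [0, 0, 0], [0, 0, 0], [0, 0, 0], [0, 0, 0], [0, 0, 0], [0, 0, 0], [0, 0, 0]], hand=[0.3, 0.3, 0.3, 0.3, 0.1, 0, 0, 0, 0])

```text
clock: 5.32
eef_pos: [528.1, -20.1, 117.0]
eef_rot: [3.04, -0.426, 1.494]
wrist_force: [-3.7, -1.2, 1.7]
finger_gap: 11.8
finger_force: 19.9
```

```bash
python3 -c "
from p import *
go(seat([-32,80,32]),toolR(.22),5)"
```

```text
clk 5.33 dp [1.7 0.8 0.8] rv [-0.0004 -0.0002  0.    ] rows>= 0.0 F [-3.7 -1.2  1.7] M [-0.18  0.88  0.26] gap 11.8 ff 19.9 q [-0.33  0.34  1.76  0.49  1.1  -0.47]
```

Call:
move_arm(dp=[[0, 0, 0], [0, 0, 0], [0, 0, 0], [0, 0, 0], [0, 0, 0]], rotation=[[-0.0159, -0.0482, 0.1088], [-0.0159, -0.0482, 0.1088], [-0.0159, -0.0482, 0.1088], [-0.0159, -0.0482, 0.1088], [-0.0159, -0.0482, 0.1088]], hand=[0, 0, 0, 0, 0])

```text
clock: 5.95
eef_pos: [528.7, -19.9, 117.1]
eef_rot: [2.81, -0.291, 2.125]
wrist_force: [2.0, 1.9, -0.6]
finger_gap: 11.6
finger_force: 19.9
```

```bash
python3 -c "
from p import *
go(seat([-32,80,32]),toolR(.82),5)"
```

```text
clk 5.95 dp [1.  0.7 0.6] rv [-0.      0.0028 -0.0033] rows>= 0.0 F [ 2.   1.9 -0.6] M [ 0.08 -0.21 -0.23] gap 11.6 ff 19.9 q [-0.33  0.34  1.76  0.49  1.1  -1.07]
```

Call:
move_arm(dp=[[0, 0, 0], [0, 0, 0], [0, 0, 0], [0, 0, 0], [0, 0, 0], [0, 0, 0]], rotation=[[-0.0159, -0.0482, 0.1088], [-0.0159, -0.0482, 0.1088], [-0.0159, -0.0482, 0.1088], [-0.0159, -0.0482, 0.1088], [-0.0189, -0.0572, 0.1292], [0, 0, 0]], hand=[0, 0, 0, 0, 0, 0])

```text
clock: 6.7
eef_pos: [529.2, -19.5, 117.4]
eef_rot: [2.706, -0.052, 2.709]
wrist_force: [4.4, 5.8, 0.4]
finger_gap: 12.3
finger_force: 20.0
```

```bash
python3 -c "
from p import *
go(seat([-32,80,32]),toolR(1.44),5);print(seatpose())"
```

```text
clk 6.7 dp [0.6 0.2 0.3] rv [-0.0005  0.0041 -0.0043] rows>= 0.0 F [4.4 5.8 0.4] M [ 0.85 -0.82 -0.19] gap 12.3 ff 20.0 q [-0.33  0.34  1.76  0.5   1.1  -1.69]
[-32.5514065   80.49503639  36.86523329]
```

Call:
move_arm(dp=[[0, 0, 0], [0, 0, 0], [-3.9, -12, 27], [-3.9, -12, 27], [25, -10, 9], [25.4, -8.3, 0], [25.4, -8.3, 0], [25.4, -8.3, 0], [25.4, -8.3, 0], [25.4, -8.3, 0]], rotation=[[0, 0, 0], [0, 0, 0], [0, 0, 0], [0.0198, 0.0602, -0.136], [0.0198, 0.0602, -0.136], [0.0198, 0.0602, -0.136], [0.0198, 0.0602, -0.136], [0.0198, 0.0602, -0.136], [0.0198, 0.0602, -0.136], [0.0198, 0.0602, -0.136]], hand=[0.2, 0.35, 0.35, 0.35, 0.4, 0.5, 0.55, 0.6, 0.6, 0.6])

```text
clock: 7.95
eef_pos: [673.3, -96.0, 179.8]
eef_rot: [2.967, -0.402, 1.675]
wrist_force: [0.4, 0.8, 0.6]
finger_gap: 56.4
finger_force: 0.0
```

Call:
move_arm(dp=[[0, 0, 0], [0, 0, 0]], rotation=[[0.0, 0.0, 0], [0, 0, 0]], hand=[0.6, 0.6])

```text
clock: 8.2
eef_pos: [672.0, -95.5, 179.7]
eef_rot: [2.965, -0.401, 1.683]
wrist_force: [-1.0, 0.2, 0.0]
finger_gap: 56.2
finger_force: 0.0
```

```bash
python3 - <<'E'
from w import *
go(seat([-32,-80,32]),toolR(.35),5)
c,im=shot("w3")
for y in(80,-80):
  u=wproj(c,seat([-32,y,42]))[0]; print(u)
  for q in (0,.2,.35,.5):
    d=18*np.array([np.cos(q),np.sin(q),0]);a=wproj(c,[seat(np.array([-32,y,42])+d),seat(np.array([-32,y,42])-d)]);print(q,a.round(1).tolist())
u=wproj(c,seat([-32,-80,42]))[0].astype(int)
x0,y0=u-[75,75];print(x0,y0)
cv2.imwrite("pics/w3c.png",cv2.resize(im[y0:y0+150,x0-100:x0+100],None,fx=4,fy=4,interpolation=2))
E
```

```text
clk 8.2 dp [  9.7  26.2 -61.9] rv [ 0.006   0.0176 -0.0405] rows>= 1.1 F [-1.   0.2  0. ] M [-0.22  0.12  0.01] gap 56.2 ff 0.0 q [-0.37  0.61  1.2   0.44  1.38 -0.54]
[ 99.00656942 168.25287024]
0 [[105.8, 143.0], [93.0, 192.8]]
0.2 [[101.7, 141.9], [97.1, 194.1]]
0.35 [[98.5, 141.8], [100.2, 194.4]]
0.5 [[95.4, 142.3], [103.3, 194.2]]
[317.36531301 257.75081188]
0 [[328.5, 232.2], [306.7, 282.2]]
0.2 [[323.0, 230.6], [312.0, 283.7]]
0.35 [[318.6, 230.1], [316.2, 284.2]]
0.5 [[314.3, 230.2], [320.3, 284.0]]
242 182
```

View pics/w3c.png

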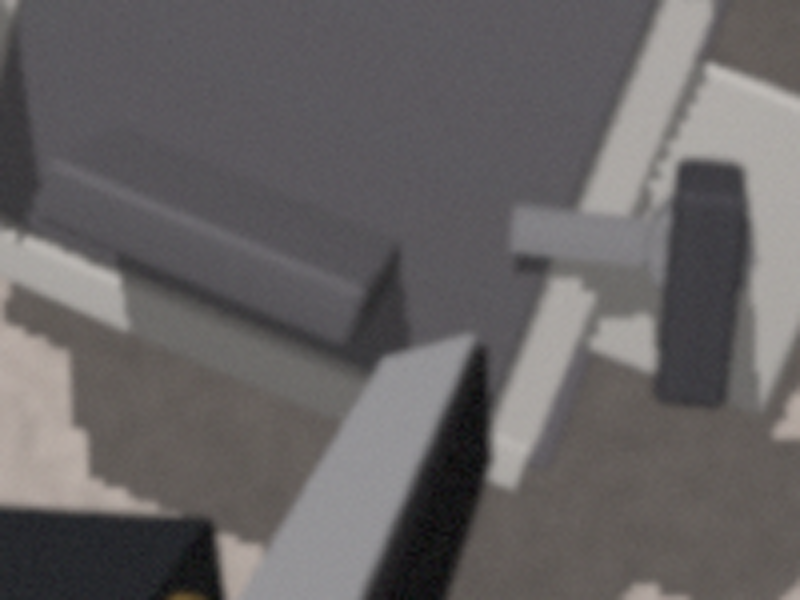

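Call:
move_arm(dp=[[3, 8.7, -20.6], [3, 8.7, -20.6], [3, 8.7, -20.6], [0, 0, 0], [0, 0, 0], [0, 0, 0], [0, 0, 0], [0, 0, 0], [0, 0, 0]], rotation=[[0.0042, 0.0126, -0.0286], [0.0042, 0.0126, -0.0286], [0.0042, 0.0126, -0.0286], [0, 0, 0], [0, 0, 0], [0, 0, 0], [0, 0, 0], [0, 0, 0], [0, 0, 0]], hand=[0.6, 0.6, 0.6, 0.5, 0.3, 0.1, 0, 0, 0])

```text
clock: 9.38
eef_pos: [680.2, -69.7, 118.5]
eef_rot: [3.008, -0.416, 1.579]
wrist_force: [-14.5, -1.6, 6.2]
finger_gap: 12.1
finger_force: 20.0
```

```bash
python3 -c "
from p import *
go(seat([-32,-80,32]),toolR(.3),5)"
```

```text
clk 9.38 dp [ 1.5  0.4 -0.7] rv [-0.0004 -0.0033  0.0008] rows>= 0.0 F [-14.5  -1.6   6.2] M [-0.05  2.35  0.96] gap 12.1 ff 20.0 q [-0.32  0.66  1.25  0.46  1.26 -0.46]
```

Call:
move_arm(dp=[[-0.8, 0, 0.3], [-0.8, 0, 0.3], [0, 0, 0], [0, 0, 0], [0, 0, 0], [0, 0, 0]], rotation=[[0, 0, 0], [0, 0, 0], [-0.0154, -0.0466, 0.1052], [-0.0154, -0.0466, 0.1052], [-0.0154, -0.0466, 0.1052], [-0.0154, -0.0466, 0.1052]], hand=[0, 0, 0, 0, 0, 0])

```text
clock: 10.12
eef_pos: [680.2, -69.6, 118.6]
eef_rot: [2.828, -0.309, 2.067]
wrist_force: [3.0, -1.2, -4.0]
finger_gap: 11.5
finger_force: 20.0
```

```bash
python3 -c "
from p import *
go(seat([-32,-80,32]),toolR(.76),5)"
```

```text
clk 10.12 dp [ 1.6  0.3 -0.8] rv [ 0.0012  0.0035 -0.005 ] rows>= 0.0 F [ 3.  -1.2 -4. ] M [-0.56 -0.39 -0.35] gap 11.5 ff 20.0 q [-0.32  0.66  1.26  0.46  1.26 -0.92]
```

Call:
move_arm(dp=[[0, 0, 0], [0, 0, 0], [0, 0, 0], [0, 0, 0], [0, 0, 0], [0, 0, 0], [0, 0, 0]], rotation=[[-0.0154, -0.0466, 0.1052], [-0.0154, -0.0466, 0.1052], [-0.0154, -0.0466, 0.1052], [-0.0154, -0.0466, 0.1052], [-0.0154, -0.0466, 0.1052], [-0.0154, -0.0466, 0.1052], [0, 0, 0]], hand=[0, 0, 0, 0, 0, 0, 0])

```text
clock: 11.0
eef_pos: [680.3, -69.4, 118.7]
eef_rot: [2.707, -0.046, 2.721]
wrist_force: [5.9, 0.8, -4.9]
finger_gap: 11.8
finger_force: 20.0
```

```bash
python3 -c "
from p import *
go(seat([-32,-80,32]),toolR(1.46),5)"
```

```text
clk 11.0 dp [ 1.4  0.1 -0.9] rv [-0.0001  0.001   0.0018] rows>= 0.0 F [ 5.9  0.8 -4.9] M [-0.4  -0.92 -0.33] gap 11.8 ff 20.0 q [-0.32  0.66  1.26  0.46  1.26 -1.62]
```

```bash
sed -i 's/617.2,-9.5,115/616.2,-9.7,115/' p.py; python3 -c "
from p import *
go(seat([-32,-80,32]),toolR(1.571),45)
go(seat([-58,0,30]),toolR(1.571),40)
go(seat([-58,0,30]),toolR(1.571),0);print(S)"
```

```text
clk 11.0 dp [ -4.9 -16.2  35.4] rv [-0.0149 -0.0436  0.1024] rows>= 0.6 F [ 5.9  0.8 -4.9] M [-0.4  -0.92 -0.33] gap 11.8 ff 20.0 q [-0.32  0.66  1.26  0.46  1.26 -1.62]
clk 11.0 dp [-87.3 -10.7  18. ] rv [-0.0149 -0.0436  0.1024] rows>= 1.4 F [ 5.9  0.8 -4.9] M [-0.4  -0.92 -0.33] gap 11.8 ff 20.0 q [-0.32  0.66  1.26  0.46  1.26 -1.62]
clk 11.0 dp [-82.    5.3 -18.2] rv [-0.0149 -0.0436  0.1024] rows>= 1.3 F [ 5.9  0.8 -4.9] M [-0.4  -0.92 -0.33] gap 11.8 ff 20.0 q [-0.32  0.66  1.26  0.46  1.26 -1.62]
[[ 0.28362804 -0.94976996 -0.13225793]
 [ 0.86078391  0.31294892 -0.40139013]
 [ 0.42261826  0.          0.90630779]]
```

Call:
move_arm(dp=[[0, 0, 0], [0, 0, 0], [-2.4, -8.1, 17.7], [-2.5, -8.1, 17.7], [-27.5, 1.8, -5.8], [-27.5, 1.8, -5.8], [-27.4, 1.9, -5.8], [0, 0, 0], [0, 0, 0]], rotation=[[0, 0, 0], [0, 0, 0], [0, 0, 0], [0, 0, 0], [-0.005, -0.0145, 0.0341], [-0.005, -0.0145, 0.0341], [-0.005, -0.0145, 0.0341], [0, 0, 0], [0, 0, 0]], hand=[0.2, 0.35, 0.35, 0.35, 0.5, 0.5, 0.5, 0.5, 0.5])

```text
clock: 12.12
eef_pos: [593.5, -80.8, 138.2]
eef_rot: [2.706, 0.001, 2.823]
wrist_force: [0.0, 0.2, 0.1]
finger_gap: 46.8
finger_force: 0.0
```

```bash
python3 - <<'E'
from w import *
go(seat([-58,0,30]),toolR(1.571),40)
go(seat([-58,0,30]),toolR(1.571),0)
c,im=shot("w4")
for v in ([-32,80,42],[-32,-80,42],[-80,56,6],[-80,-56,6],[-52,30,38],[-64,30,38],[-52,-30,38],[-64,-30,38],[-92,0,6]):
    u=wproj(c,seat(v))[0];print(v,u.round(0))
    cv2.drawMarker(im,tuple(int(round(a)) for a in u),(0,0,255),0,8,1)
cv2.imwrite("pics/w4.png",im)
E
```

```text
clk 12.12 dp [-0.5  0.7 -1.5] rv [0.0008 0.0008 0.0005] rows>= 0.0 F [0.  0.2 0.1] M [-0.18  0.04  0.  ] gap 46.8 ff 0.0 q [-0.39  0.47  1.51  0.46  1.23 -1.81]
clk 12.12 dp [  4.8  16.7 -37.7] rv [0.0008 0.0008 0.0005] rows>= 0.7 F [0.  0.2 0.1] M [-0.18  0.04  0.  ] gap 46.8 ff 0.0 q [-0.39  0.47  1.51  0.46  1.23 -1.81]
[-32, 80, 42] [369. 122.]
[-32, -80, 42] [359. 389.]
[-80, 56, 6] [282. 164.]
[-80, -56, 6] [286. 330.]
[-52, 30, 38] [329. 217.]
[-64, 30, 38] [307. 217.]
[-52, -30, 38] [328. 318.]
[-64, -30, 38] [308. 318.]
[-92, 0, 6] [265. 252.]
```

View pics/w4.png

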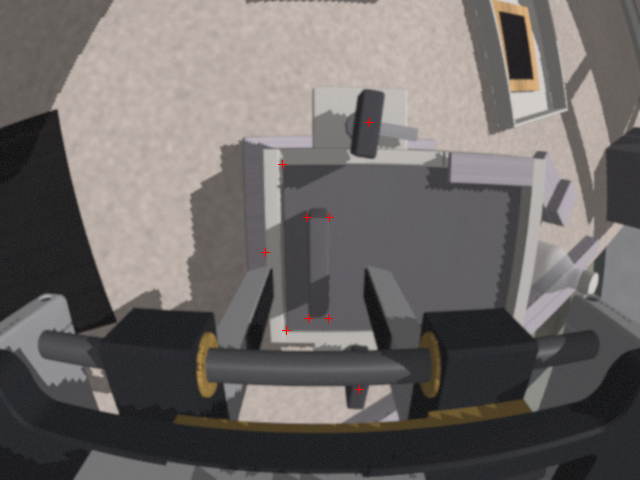

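Call:
move_arm(dp=[[1.6, 5.4, -12.3], [1.6, 5.4, -12.3], [1.5, 5.4, -12.3], [0, 0, 0], [0, 0, 0], [0, 0, 0], [0, 0, 0], [0, 0, 0], [0, 0, 0]], rotation=[[0, 0, 0], [0, 0, 0], [0, 0, 0], [0, 0, 0], [0, 0, 0], [0, 0, 0], [0, 0, 0], [0, 0, 0], [0, 0, 0]], hand=[0.5, 0.5, 0.5, 0.4, 0.3, 0.2, 0.1, 0, 0], newtons=10)

```text
clock: 13.3
eef_pos: [597.4, -64.2, 100.3]
eef_rot: [2.706, -0.0, 2.824]
wrist_force: [-1.3, -1.4, 3.2]
finger_gap: 12.1
finger_force: 10.0
```

```bash
python3 -c "
from p import *
go(seat([-58,0,31]),toolR(1.571),0);print(seatpose())"
```

```text
clk 13.3 dp [ 0.7 -0.3  1.1] rv [ 0.0003 -0.0003 -0.0003] rows>= 0.0 F [-1.3 -1.4  3.2] M [-0.12  0.19  0.06] gap 12.1 ff 10.0 q [-0.36  0.52  1.54  0.48  1.15 -1.83]
[-58.41107095   0.7824567   30.01354212]
```

Call:
move_arm(dp=[[0, 0, 0], [0, 0, 0], [-0.14, -0.43, 1.31], [-0.14, -0.43, 1.31], [-0.14, -0.43, 1.31], [0, 0, 0]], rotation=[[0, 0, 0], [0, 0, 0], [-0.0095, 0.0031, 0], [-0.0095, 0.0031, 0], [-0.0095, 0.0031, 0], [0, 0, 0]], hand=[0, 0, 0, 0, 0, 0], newtons=35)

```text
clock: 14.05
eef_pos: [596.9, -65.3, 103.9]
eef_rot: [2.736, -0.001, 2.824]
wrist_force: [-0.5, -3.1, -0.2]
finger_gap: 11.8
finger_force: 35.0
```

```bash
python3 -c "
from p import *
go(seat([-58,0,31]),toolR(1.571),0);print(seatpose())"
```

```text
clk 14.05 dp [ 1.3  0.9 -2.5] rv [ 0.0292 -0.0103 -0.0007] rows>= 0.2 F [-0.5 -3.1 -0.2] M [-0.4   0.02 -0.14] gap 11.8 ff 35.0 q [-0.35  0.51  1.53  0.45  1.15 -1.8 ]
[-57.4672023    0.95794367  33.79999817]
```

Call:
move_arm(dp=[[-0.14, -0.43, 1.31], [-0.14, -0.43, 1.31], [0, 0, 0], [0, 0, 0]], rotation=[[-0.01, 0.0033, 0], [-0.0105, 0.0035, 0], [0, 0, 0], [0, 0, 0]], hand=[0, 0, 0, 0])

```text
clock: 14.55
eef_pos: [596.6, -66.1, 106.5]
eef_rot: [2.757, -0.001, 2.824]
wrist_force: [-0.6, -3.2, 1.5]
finger_gap: 11.9
finger_force: 35.0
```

```bash
python3 - <<'E'
from p import *
go(seat([-58,0,31]),toolR(1.571),0);print(seatpose())
C={}
for n in("side","top"):
    c=camera(n);cv2.imwrite(f"pics/{n}1.png",c["image"][:,:,::-1])
a=cv2.imread("pics/side1.png")[205:325,295:415]; cv2.imwrite("pics/s2.png",cv2.resize(a,None,fx=5,fy=5,interpolation=2))
s=manip.read_state();print(Ro.from_euler("xyz",s["eef_rot"]).as_matrix()[:,1])
E
```

```text
clk 14.55 dp [ 1.6  1.7 -5.1] rv [ 0.049  -0.017  -0.0004] rows>= 0.3 F [-0.6 -3.2  1.5] M [-0.18  0.   -0.01] gap 11.9 ff 35.0 q [-0.34  0.5   1.53  0.42  1.16 -1.78]
[-56.75022597   0.94252475  36.51372322]
[0.28987621 0.88050496 0.37507706]
```

View pics/s2.png

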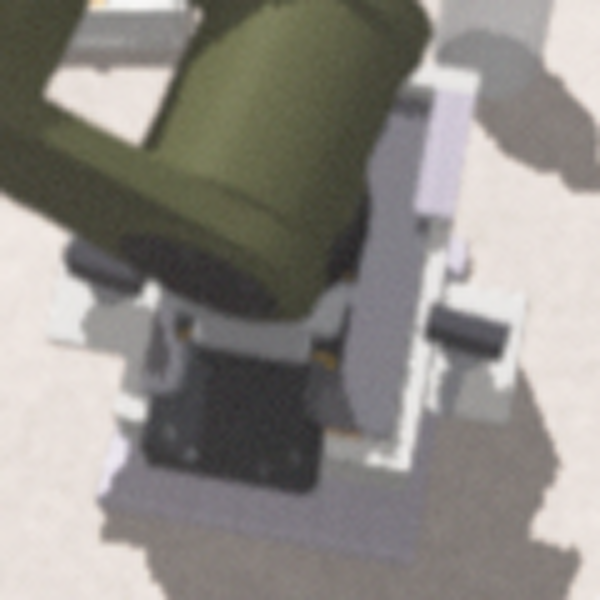

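Call:
move_arm(dp=[[-0.1, -0.2, 0.5], [-1, -3, -1.3], [-1, -3, -1.3], [-1, -3, -1.3], [0, 0, 0]], rotation=[[0, 0, 0], [0, 0, 0], [0, 0, 0], [0, 0, 0], [0, 0, 0]], hand=[0, 0, 0, 0, 0])

```text
clock: 15.28
eef_pos: [593.3, -75.6, 102.7]
eef_rot: [2.757, -0.001, 2.824]
wrist_force: [0.1, 0.3, -2.3]
finger_gap: 11.5
finger_force: 35.0
```

```bash
python3 -c "
from p import *
go(seat([-58,0,31]),toolR(1.571),0);print(seatpose())"
```

```text
clk 15.28 dp [ 4.9 11.2 -1.4] rv [ 0.0491 -0.0177 -0.0002] rows>= 0.3 F [ 0.1  0.3 -2.3] M [-0.43  0.22  0.03] gap 11.5 ff 35.0 q [-0.36  0.51  1.53  0.42  1.16 -1.79]
[-67.42094326   1.13774178  37.34368336]
```

Call:
move_arm(dp=[[-1.5, -4.4, -1.9], [-1.5, -4.4, -1.9], [-1.5, -4.4, -1.9], [-1.5, -4.4, -1.9], [-1.5, -4.4, -1.9], [0, 0, 0]], rotation=[[0, 0, 0], [0, 0, 0], [0, 0, 0], [0, 0, 0], [0, 0, 0], [0, 0, 0]], hand=[0, 0, 0, 0, 0, 0])

```text
clock: 16.02
eef_pos: [585.9, -97.7, 93.4]
eef_rot: [2.757, -0.001, 2.823]
wrist_force: [0.1, 0.5, -3.6]
finger_gap: 12.0
finger_force: 35.0
```

```bash
python3 -c "
from p import *
go(seat([-58,0,31]),toolR(1.571),0);print(seatpose())"
```

```text
clk 16.02 dp [12.3 33.2  7.9] rv [ 0.049  -0.0173 -0.    ] rows>= 0.6 F [ 0.1  0.5 -3.6] M [-0.44  0.16  0.  ] gap 12.0 ff 35.0 q [-0.4   0.52  1.54  0.42  1.15 -1.84]
[-92.45553561   1.26297121  38.73300087]
```

Call:
move_arm(dp=[[-1.5, -4.4, -1.9], [-1.5, -4.4, -1.9], [-1.5, -4.4, -1.9], [-1.5, -4.4, -1.9], [-1.5, -4.4, -1.9], [-1.5, -4.4, -1.9], [-1.5, -4.4, -1.9], [0, 0, 0]], rotation=[[0, 0, 0], [0, 0, 0], [0, 0, 0], [0, 0, 0], [0, 0, 0], [0, 0, 0], [0, 0, 0], [0, 0, 0]], hand=[0, 0, 0, 0, 0, 0, 0, 0])

```text
clock: 17.02
eef_pos: [575.4, -128.4, 80.1]
eef_rot: [2.757, -0.001, 2.824]
wrist_force: [-0.5, -0.1, -2.2]
finger_gap: 11.7
finger_force: 35.0
```

```bash
python3 - <<'E'
from p import *
go(seat([-58,0,31]),toolR(1.571),0);print(seatpose())
c=camera("top");cv2.imwrite("pics/top2.png",c["image"][:,:,::-1])
# goal: lid level on pad; lid x heading 81deg; tool heading same, grip 58 toward low end, height 30 above underside
h=np.radians(80);x=np.array([np.cos(h),np.sin(h),0]);L=np.c_[x,[-x[1],x[0],0],[0,0,1]]
R=toolR(1.571,L);pad=np.array([513,-317,4])
g=pad-58*x+[0,0,30];print("goal grip",g);go(g+[0,0,60],R);go(g,R)
E
```

```text
clk 17.02 dp [22.8 64.  21.2] rv [ 0.0491 -0.0172 -0.0001] rows>= 1.1 F [-0.5 -0.1 -2.2] M [-0.48  0.15 -0.04] gap 11.7 ff 35.0 q [-0.45  0.54  1.54  0.42  1.15 -1.9 ]
[-127.5508483     1.60363738   40.4239184 ]
goal grip [ 502.9284057  -374.11884967   34.        ]
clk 17.07 dp [ -72.5 -245.8   -5.3] rv [-0.3733  0.093   0.142 ] rows>= 4.1 F [-0.3  0.2 -2.3] M [-0.49  0.2  -0.04] gap 11.7 ff 35.0 q [-0.45  0.54  1.54  0.42  1.15 -1.9 ]
clk 17.07 dp [ -72.5 -245.8  -65.3] rv [-0.3733  0.093   0.142 ] rows>= 4.2 F [-0.3  0.2 -2.3] M [-0.49  0.2  -0.04] gap 11.7 ff 35.0 q [-0.45  0.54  1.54  0.42  1.15 -1.9 ]
```

Call:
move_arm(dp=[[-4, -10, 12], [-6, -15, 25], [-6, -15, 25], [-8, -29, 0], [-8, -29, 0], [-8, -29, 0], [-8, -29, 0], [-8, -29, 0], [-8, -29, -15], [-8, -29, -20]], rotation=[[0, 0, 0], [0, 0, 0], [0, 0, 0], [-0.0533, 0.0133, 0.0203], [-0.0533, 0.0133, 0.0203], [-0.0533, 0.0133, 0.0203], [-0.0533, 0.0133, 0.0203], [-0.0533, 0.0133, 0.0203], [-0.0533, 0.0133, 0.0203], [-0.0533, 0.0133, 0.0203]], hand=[0, 0, 0, 0, 0, 0, 0, 0, 0, 0])

```text
clock: 18.32
eef_pos: [503.3, -372.8, 108.5]
eef_rot: [-3.139, 0.001, 2.968]
wrist_force: [-0.0, 0.4, -3.2]
finger_gap: 11.7
finger_force: 35.0
```

```bash
cat >> w.py <<'E'
h_=np.radians(80);x_=np.array([np.cos(h_),np.sin(h_),0]);L=np.c_[x_,[-x_[1],x_[0],0],[0,0,1]]
GR=toolR(1.571,L);G=np.array([513,-317,4])-58*x_+[0,0,30]
E
python3 - <<'E'
from w import *
go(G+[0,0,60],GR);go(G,GR)
for n in("side","top"):
    c=camera(n);cv2.imwrite(f"pics/{n}3.png",c["image"][:,:,::-1])
E
```

```text
clk 18.32 dp [ -0.3  -1.4 -33.5] rv [ 0.0028  0.0008 -0.0006] rows>= 0.5 F [-0.   0.4 -3.2] M [-0.13  0.   -0.02] gap 11.7 ff 35.0 q [-0.7   0.55  1.39 -0.    1.19 -2.09]
clk 18.32 dp [ -0.3  -1.4 -93.5] rv [ 0.0028  0.0008 -0.0006] rows>= 1.5 F [-0.   0.4 -3.2] M [-0.13  0.   -0.02] gap 11.7 ff 35.0 q [-0.7   0.55  1.39 -0.    1.19 -2.09]
```

View pics/side3.png

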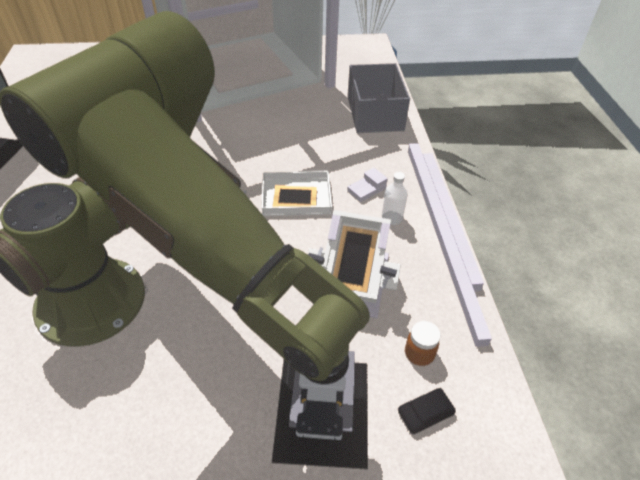

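Call:
move_arm(dp=[[0, -0.5, -20], [0, -0.5, -20], [0, -0.5, -20], [0, 0, -14], [0, 0, -8], [0, 0, -3], [0, 0, 0]], rotation=[[0, 0, 0], [0, 0, 0], [0, 0, 0], [0, 0, 0], [0, 0, 0], [0, 0, 0], [0, 0, 0]], hand=[0, 0, 0, 0, 0, 0, 0])

```text
clock: 19.3
eef_pos: [503.7, -372.7, 22.6]
eef_rot: [-3.142, 0.0, 2.968]
wrist_force: [0.3, -0.2, -3.1]
finger_gap: 11.5
finger_force: 35.0
```

Call:
move_arm(dp=[[0, 0, -1], [0, 0, -1], [0, 0, -1], [0, 0, 0]], rotation=[[0, 0, 0], [0, 0, 0], [0, 0, 0], [0, 0, 0]], hand=[0, 0, 0, 0])

```text
clock: 19.8
eef_pos: [503.5, -372.6, 19.2]
eef_rot: [3.141, -0.0, 2.968]
wrist_force: [-0.9, -0.1, -3.1]
finger_gap: 11.7
finger_force: 35.0
```

```bash
python3 -c "
from w import *
go(G,GR)"
```

```text
clk 19.8 dp [-0.6 -1.5 -4.2] rv [-0.0002 -0.0002 -0.0004] rows>= 0.1 F [-0.9 -0.1 -3.1] M [-0.13  0.01 -0.02] gap 11.7 ff 35.0 q [-0.7   0.67  1.44  0.    1.03 -2.09]
```

Call:
move_arm(dp=[[0, 0, -1], [0, 0, -1], [0, 0, 0]], rotation=[[0, 0, 0], [0, 0, 0], [0, 0, 0]], hand=[0, 0, 0])

```text
clock: 20.18
eef_pos: [503.4, -372.6, 17.2]
eef_rot: [3.141, -0.0, 2.968]
wrist_force: [0.6, -0.0, -2.6]
finger_gap: 11.8
finger_force: 35.0
```

Call:
move_arm(dp=[[0, 0, -0.8], [0, 0, -0.5], [0, 0, 0]], rotation=[[0, 0, 0], [0, 0, 0], [0, 0, 0]], hand=[0, 0, 0])

```text
clock: 20.55
eef_pos: [503.5, -372.6, 16.0]
eef_rot: [3.141, -0.0, 2.968]
wrist_force: [0.2, 0.8, -2.2]
finger_gap: 11.7
finger_force: 35.0
```

Call:
move_arm(dp=[[0, 0, -0.7], [0, 0, -0.6], [0, 0, 0]], rotation=[[0, 0, 0], [0, 0, 0], [0, 0, 0]], hand=[0, 0, 0])

```text
clock: 20.92
eef_pos: [503.5, -372.7, 15.1]
eef_rot: [3.142, -0.0, 2.968]
wrist_force: [-2.5, 2.7, 4.7]
finger_gap: 11.5
finger_force: 35.0
```

```bash
python3 -c "
from w import *
go(G,GR)"
```

```text
clk 20.93 dp [-0.6 -1.4 -0.1] rv [-0.     -0.     -0.0003] rows>= 0.0 F [-2.5  2.7  4.7] M [0.4  0.53 0.  ] gap 11.5 ff 35.0 q [-0.7   0.67  1.44  0.    1.02 -2.09]
```

Call:
move_arm(dp=[[0, 0, 0], [0, 0, 0], [0, 0, 0], [0, 0, 0], [0, 0, 0]], rotation=[[0, 0, 0], [0, 0, 0], [0, 0, 0], [0, 0, 0], [0, 0, 0]], hand=[0, 0.15, 0.25, 0.35, 0.35], newtons=10)

```text
clock: 21.55
eef_pos: [503.5, -372.6, 14.6]
eef_rot: [3.141, -0.0, 2.968]
wrist_force: [0.3, -0.3, -0.2]
finger_gap: 32.5
finger_force: 0.0
```

Call:
move_arm(dp=[[0, 0, 10], [0, 0, 25], [0, 0, 40], [-10, 0, 40], [-45, 10, 40], [-45, 10, 20], [-45, 20, 0], [0, 0, 0], [0, 0, 0]], rotation=[[0, 0, 0], [0, 0, 0], [0, 0, 0], [0, 0, 0], [0, 0, 0], [0, 0, 0], [0, 0, 0], [0, 0, 0], [0, 0, 0]], hand=[0.35, 0.35, 0.35, 0.35, 0.35, 0.35, 0.35, 0.35, 0.35])

```text
clock: 22.68
eef_pos: [359.0, -333.0, 190.5]
eef_rot: [-3.141, 0.001, 2.967]
wrist_force: [0.6, 0.6, -1.1]
finger_gap: 33.1
finger_force: 0.0
```

```bash
python3 - <<'E'
from w import *
s=manip.read_state();print(s["clock"],s["wrist_force"],s["finger_gap"])
for n in("side","top"):
    c=camera(n);cv2.imwrite(f"pics/{n}4.png",c["image"][:,:,::-1])
im=cv2.imread("pics/top4.png")
for n,v in(("lidc",G+58*x_),):print(proj("top",v))
a=cv2.imread("pics/top4.png")[130:330,250:550];b=cv2.imread("pics/side4.png")[220:470,250:470]
cv2.imwrite("pics/f.png",np.hstack([cv2.resize(a,(450,300)),cv2.resize(b,(264,300))]))
E
```

```text
22.675 [ 0.59437579  0.62206778 -1.10718781] 33.052159958751155
[[479.59353021 264.35695658]]
```

View pics/f.png

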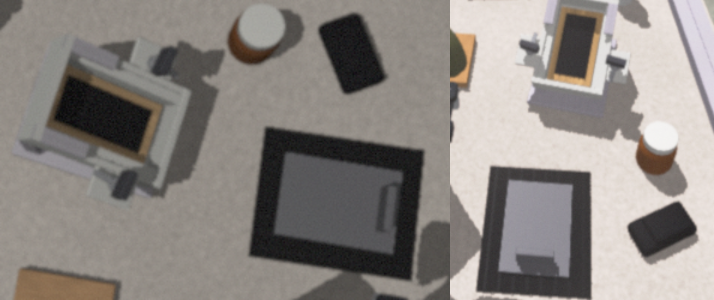

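The picture shows the lid lying flat and rib up in the middle of the pad, both screws turned across the slope, and the other things where they were. I'm handing the job in.

```bash
python3 -c "
from cell import manip
print(manip.sign_off())"
```

```text
the job is handed in; nothing more can be done
None
```

I turned both thumbscrews to about 1.45 rad, slid the lid out over the lip and released it flat, rib up, on the middle of the pad; I handed the job in at about 23 s, and no verdict came back.

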